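Portion the chilling bars on the spring scale and shut the rest in the case

ROBOT

A 6-joint arm with a two-finger parallel gripper is mounted at the origin on a cart in front of the work surface, level with it; the furniture and walls round the work are solid. World frame = base frame: x ahead of the robot, y to its left, z up, the work surface at z = 0. Lengths are in m, angles in rad, forces in N, time in s.
With the tool pointing down it reaches from about 0.325 to 0.9 m from the base axis. Payload 3.5 kg.
Tool frame: the origin (TCP) lies between the finger pads; the fingertips stand 11 mm ahead of it and the grasp point (between the pads) lies 8 mm behind it; z points along the fingers, y is the line along which they close (so a half turn about z gives the same grasp; the last joint's range is limited). The gripper opens to 85 mm and grips with 20 to 120 N. Pads are 22 mm wide; open, the fingers measure 114 mm over their backs; the gripper's body (76 mm by 85 mm) begins 54 mm behind the grasp point. The pads swing forward as they close: fully open they stand 13 mm farther back than shut.
Start: joints at [-1.227, 0.276, -0.026, 1.268, 0, 1.467], TCP at [0.27, -0.564, 0.242] pointing down, gripper open.
Joint ranges: [-3.12, 3.12], [-0.85, 1.88], [-1.08, 1.24], [-1.95, 2.15], [-1.57, 1.53], [-3.14, 3.14]. Speed limits (rad/s): [2.57, 2.57, 3.14, 3.14, 3.14, 3.14].

INTERFACE

Orientations are given as a unit quaternion [x, y, z, w].
In Python, from cell import status, cams, hand_in gives the robot as it stands.
- The arm moves only by the shell command python3 -m inch 'ROWS'. ROWS is JSON, a list of rows, each a list of 5 numbers: the shift along the tool's x, y, z in m, then the turn about the tool's z in degrees, then the opening, from 0 (shut) to 1 (fully open). In form: [[x, y, z, twist, claw], ...]. A call has 1 to 10 rows; each row shifts and turns the commanded pose from where the row before left it, along the tool's axes as they then stand; what a row does not reach is not made up. A row lasts 1/8 s, in which the tool goes at most 62.5 mm and 10.7 degrees, less where a joint would pass 70% of its speed; a pose out of reach is approached as far as the arm can. A call with a gripper value outside its range is refused whole. The fingers move at their own pace and stop on an object; the grip force is fixed at half the most. Time passes only in rows, so rows that do not move let the fingers close. It gives the time, the measured TCP pose, the force, the opening and the grip force at its end, in the units of the state.
- status.state(): the state, without advancing time (a new reading comes with each control period).
- cams.read_camera(name): name is "side" or "top"; returns a dict with "frame" (400x640x3 uint8, blue, green, red), "intrinsics" (3x3 intrinsics, pixels), "xyz" and "attitude" of the camera in the world. Camera axes: x right, y down, z forward; pixel columns grow to the right and rows downward; lengths in m; the calibration is good to about 2 mm. A picture is of the moment at which its call begins. There is no depth.
- hand_in(): hands the job in; it is judged then, once.
The state is a dict: "clock": time; "q": joint angles; "joint_velocities": joint speeds; "joint_torque": joint torques, N m; "eef_pos": TCP position; "tcp_rot": TCP orientation; "contact_force": force on the tool from outside, world axes, zero at the start; "moment": the same for the moment, N m; "width": finger opening in m; "gripper_force": force on a finger pad.
Only numpy, scipy, OpenCV 4.12 (cv2) and the standard library are available. Lean on these libraries where they do the work, as an engineer would, in place of code of your own. Each camera call takes 0.05 s, during which the arm holds its last target. There are 200 camera calls.

TASK

Press the tab at the front of the wooden case so that its sprung lid pops up, then steady the lid and swing it up, without flinging it, until it stands fully open on its own. Lay steel chilling bars on the scale's pan until its pointer rests in the target band, which is the weight of four short bars (a long bar weighs as much as two short ones); lay every other bar in the case and press the lid shut until it latches. Leave the other things on the worktop where they are.

Things in the scene. Friction and masses are not known exactly. Their poses are not given: they have to be found in the camera images.
- long_a: long steel chilling bar, 110 mm long, 28 mm wide, 32 mm high, 0.2 kg (weights true to about 4 %), a plain block with rounded edges and a fine dark line round each end, at first flat on the worktop between case and scale. Origin: centre of its underside; own x along its length, own z up
- long_b: long steel chilling bar, 110 mm long, 28 mm wide, 32 mm high, 0.2 kg (weights true to about 4 %), a plain block with rounded edges and a fine dark line round each end, at first flat on the worktop between case and scale. Origin: centre of its underside; own x along its length, own z up; may be absent
- short_a: short steel chilling bar, 60 mm long, 28 mm wide, 32 mm high, 0.1 kg (weights true to about 4 %), a plain block with rounded edges and a fine dark line round each end, at first flat on the worktop between case and scale. Origin: centre of its underside; own x along its length, own z up
- short_b: short steel chilling bar, 60 mm long, 28 mm wide, 32 mm high, 0.1 kg (weights true to about 4 %), a plain block with rounded edges and a fine dark line round each end, at first flat on the worktop between case and scale. Origin: centre of its underside; own x along its length, own z up; may be absent
- short_c: short steel chilling bar, 60 mm long, 28 mm wide, 32 mm high, 0.1 kg (weights true to about 4 %), a plain block with rounded edges and a fine dark line round each end, at first flat on the worktop between case and scale. Origin: centre of its underside; own x along its length, own z up; may be absent
- short_d: short steel chilling bar, 60 mm long, 28 mm wide, 32 mm high, 0.1 kg (weights true to about 4 %), a plain block with rounded edges and a fine dark line round each end, at first flat on the worktop between case and scale. Origin: centre of its underside; own x along its length, own z up; may be absent
- case: dark wooden storage case, fixed to the worktop, 135 mm deep, 246 mm wide and 50 mm high without the lid, walls 5 mm, inside 125 x 236 mm with its floor 6 mm above the worktop; stands left or right, turned a little. Origin: centre of its underside; own -x is its front (towards the robot, with the latch tab), own z up
- lid (a joint): lid angle (8 mm wooden plate, 136 mm from hinge to front edge, 246 mm wide, 0.25 kg), rad: 0 shut, 1.5 (nearly upright) open at its stop. Hinged on the case's rear rim. Unlatched, a spring throws it to about 1.0; from there up it is nearly balanced and its stiff hinge keeps it where it is left, also at the stop. Below that it springs up again unless pressed right down, some 3 to 6 N near the front edge, when it snaps under the latch hook
- lid_hinge (a point): middle of the lid's hinge line, on the case's rear rim, 65.5 mm behind its centre and 50 mm up; the line runs along the case's own y
- lid_edge (a point): middle of the lid's front (free) edge, half way through its thickness, 136 mm from the hinge line; moves with the lid
- latch (a joint): angle of the steel latch at the middle of the case's front, rad: 0 at rest, 0.32 fully pressed, springs back. Its hook holds the shut lid; from about 0.2 rad the lid is free. A press down on the tab of 4 to 6 N does it, best near its front
- tab (a point): middle of the upper face of the latch's press tab (26 x 38 mm steel plate with three ribs, jutting out of the case's front 35 mm above the worktop; this point is 101.5 mm in front of the case's centre); pressed, it goes down 4 to 6 mm
- scale: white spring scale, fixed to the worktop, base 150 x 130 x 26 mm; stands on the side where the case is not, turned a little. Origin: centre of its underside; own x points away from the robot to a marked post, 60 mm wide and 132 mm high, standing 100 mm behind the centre
- pan (a joint): how far the pan has sunk, m: 0 empty, 8 mm more for each short bar, 16 mm for each long one, 50 mm at its stop. The target, the band between the two long ridges across the post, is 32 mm
- pan_top (a point): centre of the scale pan's flat upper face (steel tray, inside 162 x 152 mm, with a rim 4 mm thick and 10 mm high, the long side along the scale's own x), 85 mm above the worktop when empty; sinks with the load. A dark pointer standing 30 mm above its rear edge runs along the post
- jigger: steel jigger, 44 mm wide, 88 mm high, a bystander at the right. Origin: centre of underside
- bottle_opener: flat bottle opener with blue handle, 154 x 45 x 11 mm, a bystander at the right. Origin: centre of underside
- wine_stopper: bottle stopper, 37 mm wide, 73 mm high, a bystander at the right. Origin: centre of underside
- coaster_0: slate coaster, 92 x 92 x 8 mm, a bystander at the left rear. Origin: centre of underside
- bar_spoon: twisted bar spoon, 256 mm long, 10 mm high, a bystander behind the bars. Origin: centre of underside
Things that resemble listed ones, but are neither listed nor needed, are in the scene too. Leave any pink look-alike of the short_b alone.

How it is judged:
By the outcome, as a careful person would: the job done as asked, in the order asked, and still so for the second after the job is handed in, with the robot touching nothing.
Of long_b, short_b, short_c, short_d only 2 to 4 are there at a start; the rules pass over those that are not, and their reading is None.
At some moment in a run one of long_a, long_b, short_a, short_b, short_c, short_d may be knocked a few centimetres aside while the robot is not near it.
Once in a run the grip may slacken for a moment while it holds something.
It also fails if it takes over 210 s, if anything falls off the work surface, if the arm or the gripper's body presses on something with over 40 N, if the wrist force passes 120 N, or if a joint passes its speed limit or range.

## Working session

There is one attempt and no reset: what is moved stays moved. The work goes in short steps, Python scripts to look and compute and a shell command to move; the robot and the scene stay as the last step left them, time stands still between calls to the robot, and variables do not carry over. Pictures are saved under pics/ and viewed, at most 14 in all, crops included, and the job is handed in when it is done.

```bash
ls; mkdir -p pics
cat > h.py <<'E'
import numpy as np, cv2
from scipy.spatial.transform import Rotation as R
from cell import status, cams
def shot(name,fn=None):
    c=cams.read_camera(name); c['K']=np.array(c['intrinsics']); a=np.array(c['attitude'])
    c['R']=a if a.shape==(3,3) else R.from_quat(a).as_matrix(); c['t']=np.array(c['xyz'])
    if fn: cv2.imwrite('pics/'+fn,c['frame'])
    return c
def ray(c,u,v,z):
    d=c['R']@np.linalg.solve(c['K'],[u,v,1.]); return c['t']+d*(z-c['t'][2])/d[2]
def proj(c,p):
    q=c['K']@(c['R'].T@(np.array(p)-c['t'])); return q[:2]/q[2]
E
python3 - <<'E'
from h import *
for n in('top','side'):
    c=shot(n,n+'0.png'); print(n,c['K'].tolist(),c['t'],c['R'].round(3).tolist())
s=status.state(); print(s)
print(R.from_quat(s['tcp_rot']).as_matrix().round(3))
E
```

```text
pics
top [[364.7326404729738, 0.0, 321.6153730839073], [0.0, 364.7326404729738, 204.90503886957143], [0.0, 0.0, 1.0]] [ 0.2513316  -0.09750928  1.28623129] [[0.011, -0.984, 0.178], [-1.0, -0.011, 0.001], [0.001, -0.178, -0.984]]
side [[475.83034098666815, 0.0, 322.15425127505966], [0.0, 475.83034098666815, 198.68286582633195], [0.0, 0.0, 1.0]] [-0.19523183  0.76092025  1.19942991] [[-0.772, -0.461, 0.438], [-0.636, 0.558, -0.533], [0.001, -0.69, -0.724]]
{'clock': 0.1, 'q': array([-1.22745126e+00,  2.77072095e-01, -2.77629188e-02,  1.26799441e+00,
        5.09407632e-06,  1.46737277e+00]), 'joint_velocities': array([-4.53496453e-04, -2.65066842e-03,  3.69969328e-03,  1.29074660e-03,
        7.39845021e-05,  1.67330845e-03]), 'joint_torque': array([ 3.28103870e-04, -4.46707571e+01,  2.96128500e+01,  8.46464129e-03,
       -6.12950748e-05, -7.83664866e-08]), 'eef_pos': array([ 0.2697789 , -0.56301152,  0.24125304]), 'tcp_rot': array([ 9.75152802e-01,  2.21530992e-01, -1.19124803e-04, -1.00954672e-03]), 'contact_force': array([-0.08247424, -0.88966637, -0.10688188]), 'moment': array([-0.02583822,  0.01886036, -0.01664987]), 'gripper_force': 0.0, 'width': 0.08580445254965346}
[[ 0.902  0.432 -0.001]
 [ 0.432 -0.902  0.002]
 [ 0.    -0.002 -1.   ]]
```

View pics/top0.png

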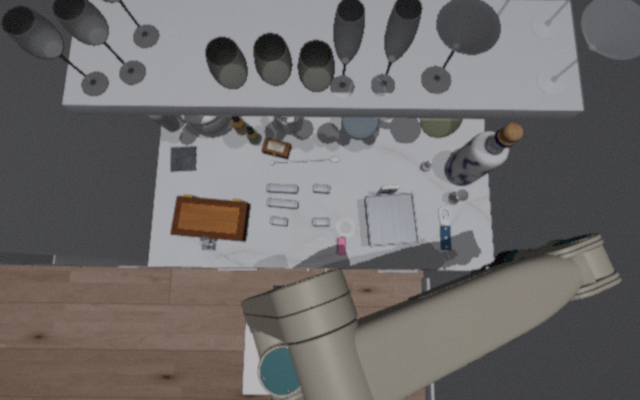

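View pics/side0.png

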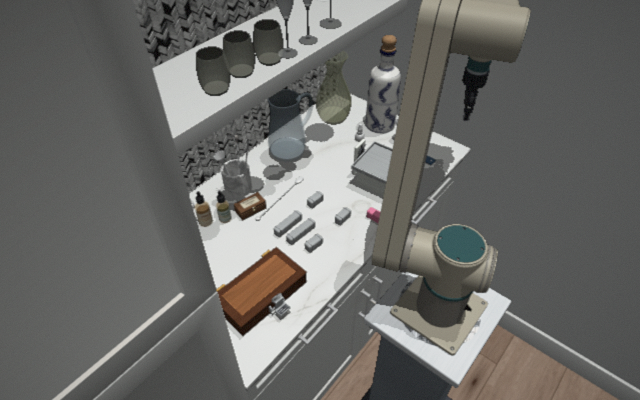

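Top view: case at about (210,218) left with its tab at (208,243). Bars are long at (282,188) and (283,203), short at (321,188), (279,221) and (321,222). The pink look-alike is at (342,246) and the scale pan at (391,219). The side view agrees, with the case at (262,285) and the tab at (280,306).

```bash
cat >> h.py <<'E'
def bars(c,z=0.032,roi=(255,165,350,262),lo=70,hi=165,dbg=False):
    x0,y0,x1,y1=roi; f=c['frame'][y0:y1,x0:x1]
    hsv=cv2.cvtColor(cv2.resize(f,None,fx=4,fy=4,interpolation=cv2.INTER_CUBIC),cv2.COLOR_BGR2HSV)
    m=((hsv[...,2]<hi)&(hsv[...,2]>lo)&(hsv[...,1]<70)).astype(np.uint8)*255
    m=cv2.morphologyEx(m,cv2.MORPH_OPEN,np.ones((5,5)))
    out=[]
    for k in cv2.findContours(m,cv2.RETR_EXTERNAL,cv2.CHAIN_APPROX_NONE)[0]:
        if cv2.contourArea(k)<400: continue
        P=np.array([ray(c,x0+(u-1.5)/4,y0+(v-1.5)/4,z)[:2] for u,v in k[:,0]],np.float32)
        (cx,cy),(w,h),a=cv2.minAreaRect(P*1000)
        if w<h: w,h,a=h,w,a+90
        out.append((round(cx/1000,4),round(cy/1000,4),round(w),round(h),round((a+90)%180-90,1)))
    return out
E
python3 - <<'E'
from h import *
c=cv2.imread('pics/top0.png')
cr=c[130:270,160:430]; cv2.imwrite('pics/cr.png',cv2.resize(cr,None,fx=2.9,fy=2.9,interpolation=cv2.INTER_CUBIC))
s=cv2.imread('pics/side0.png')[170:340,200:480]; cv2.imwrite('pics/crs.png',cv2.resize(s,None,fx=2.8,fy=2.8,interpolation=cv2.INTER_CUBIC))
c=shot('top')
g=cv2.cvtColor(c['frame'],cv2.COLOR_BGR2GRAY); print(g[180:196,282],g[188,265:300])
for hi in(140,150,165): print(hi,bars(c,hi=hi))
E
```

```text
[165 166 166 162 152 143 149 151 157 157 151 126 107 137 163 166] [158 140 142 146 142 150 155 156 156 155 156 155 154 155 157 155 156 157
 155 158 158 157 156 157 156 157 154 157 154 146 149 144 109 116 155]
140 [(0.3152, -0.1105, 165, 64, -89.3), (0.406, -0.0945, 56, 7, -89.3), (0.4176, 0.0348, 31, 31, 84.6), (0.471, 0.0379, 109, 25, -84.8), (0.5241, -0.0934, 59, 10, 86.8), (0.5245, 0.0413, 114, 29, -81.9)]
150 [(0.2925, 0.0598, 76, 23, -89.3), (0.3238, -0.1096, 167, 82, -89.3), (0.4177, -0.0926, 63, 34, -89.3), (0.4194, 0.0493, 62, 34, 82.9), (0.4774, 0.0409, 115, 32, -89.3), (0.5354, -0.0938, 63, 35, 85.4), (0.5347, 0.0428, 116, 36, 88.3)]
165 [(0.3264, -0.0352, 316, 88, -89.3), (0.4156, -0.0905, 74, 45, -89.3), (0.4194, 0.0511, 72, 40, 83.2), (0.482, 0.041, 121, 43, 84.1), (0.5364, -0.0939, 71, 42, 84.5), (0.5357, 0.0434, 121, 44, 88.4)]
```

View pics/cr.png

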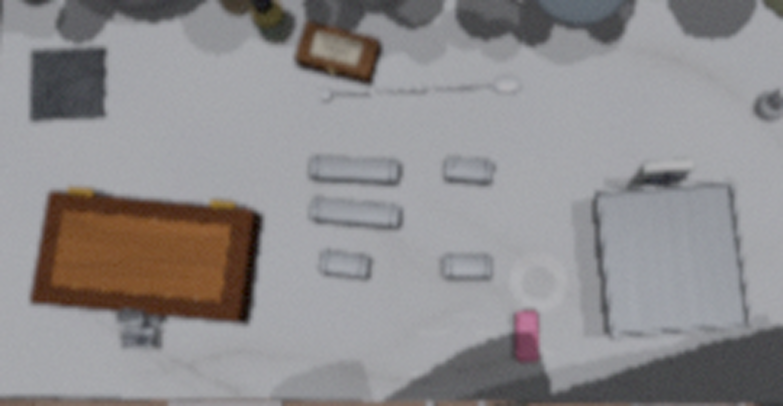

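View pics/crs.png

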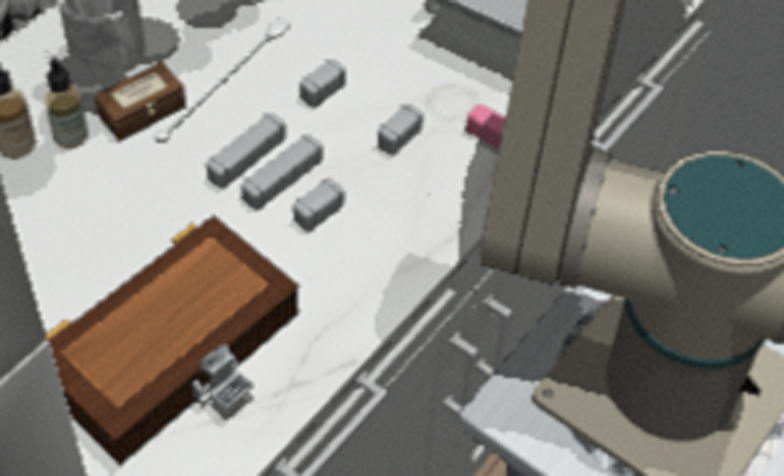

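The crops show the lid corners at roughly (177,197), (249,203) and (171,234), with hinge pads at (187.6,196) and (237,200). The tab is at about (208,246), and the pan quad is about (365,196)–(417,245). Next: metric positions.

Run:
```python
from h import *
c=shot('top'); s=shot('side')
def pr(n,u,v,z,cam=c): print(n,ray(cam,u,v,z)[:2].round(4))
o=lambda u,v:(160+u/2.9,130+v/2.9)
os=lambda u,v:(200+u/2.8,170+v/2.8)
for n,p in dict(RL=(50,193),RR=(258,211),FL=(33,302)).items(): pr('lid '+n,*o(*p),.058)
for p in((80,192),(223,204)): pr('hinge',*o(*p),.056)
pr('tabfront',*o(142,345),.035); pr('tabC',*o(142,330),.035)
for n,p in dict(R=(214,219),F=(298,288),FL=(120,440)).items(): pr('lid side '+n,*os(*p),.058,s)
pr('tab side',*os(232,392),.035,s)
for n,p in dict(RL=(598,190),RR=(733,184),FR=(747,325),FL=(612,333)).items(): pr('pan '+n,*o(*p),.095)
for n,p in dict(RL=(439,2)).items(): pr('pan side '+n,*os(*p),.095,s)
# brown mask
h=cv2.cvtColor(cv2.resize(c['frame'][180:265,160:262],None,fx=4,fy=4,interpolation=cv2.INTER_CUBIC),cv2.COLOR_BGR2HSV)
m=((h[...,1]>110)&((h[...,0]<14)|(h[...,0]>170))).astype(np.uint8)*255
k=max(cv2.findContours(m,0,1)[0],key=cv2.contourArea)
q=cv2.approxPolyDP(cv2.convexHull(k),8,True)[:,0]
for u,v in q: pr('brown',160+(u-1.5)/4,180+(v-1.5)/4,.058)
```

```text
lid RL [0.4967 0.3994]
lid RR [0.4778 0.1522]
lid FL [0.3672 0.4086]
hinge [0.4987 0.3648]
hinge [0.4862 0.1944]
tabfront [0.3203 0.2857]
tabC [0.3379 0.2869]
lid side R [0.4709 0.1678]
lid side F [0.3428 0.178 ]
lid side FL [0.3596 0.4148]
tab side [0.3232 0.3012]
pan RL [ 0.5001 -0.2451]
pan RR [ 0.509  -0.4006]
pan FR [ 0.3471 -0.411 ]
pan FL [ 0.3364 -0.2591]
pan side RL [ 0.4661 -0.2279]
brown [0.4947 0.3988]
brown [0.4765 0.161 ]
brown [0.4687 0.1529]
brown [0.3524 0.1626]
brown [0.3707 0.4073]
```

```bash
python3 -m inch '[[0,0,0,-10.5,0],[0,0,0,-10.5,0],[0,0,0,-10.5,0],[0,0,0,-10.5,0],[0,0,0,-10.5,0],[0,0,0,-10.5,0],[0,0,0,-1.4,0],[0.04,0.02,0,0,0],[0.05,0.02,0,0,0],[0.05,0.02,0,0,0]]'; python3 -m inch '[[0.05,0.02,0,0,0],[0.05,0.02,0,0,0],[0.05,0.02,0,0,0],[0.05,0.02,0,0,0],[0.05,0.01,0,0,0],[0.05,0,0,0,0],[0.05,0,0,0,0],[0.05,0,0,0,0],[0.05,0,0,0,0],[0,0,0,0,0]]'
```

```text
clock: 1.5
eef_pos: [0.3304, -0.4224, 0.2422]
tcp_rot: [0.708, 0.706, 0.0, 0.0]
contact_force: [-0.2, -0.4, 0.7]
width: 0.0001
gripper_force: 0.0
clock: 2.75
eef_pos: [0.4195, 0.0291, 0.2424]
tcp_rot: [0.706, 0.708, 0.0, -0.0]
contact_force: [0.2, 0.5, 0.4]
width: -0.0003
gripper_force: 0.0
```

```bash
python3 -m inch '[[0.05,0,0,0,0],[0.05,-0.01,0,0,0],[0.05,-0.02,0,0,0],[0.05,-0.02,0,0,0],[0.05,-0.03,0,0,0],[0.011,-0.0275,0,0,0],[0,0,0.05,0,0],[0,0,0.06,0,0],[0,0,0.05,0,0],[0,0,0,0,0]]'
python3 - <<'E'
from h import *
t=shot('top');s=shot('side','s1.png')
a=t['frame'][150:270,150:270];b=s['frame'][215:335,205:325]
cv2.imwrite('pics/p1.png',cv2.resize(np.hstack([a,b]),None,fx=3.3,fy=3.3,interpolation=cv2.INTER_CUBIC))
p=status.state()['eef_pos'];q=[p[0],p[1],p[2]-.011]
print(p,proj(t,q),proj(s,q))
for n,z in(('t',t),('s',s)):
  for d in((.4207,.285,.058),(.3195,.2902,.035)): print(n,d,proj(z,d).round(1))
E
```

```text
clock: 4.0
eef_pos: [0.3095, 0.2843, 0.0791]
tcp_rot: [0.708, 0.706, -0.005, -0.001]
contact_force: [-0.8, 1.0, 0.8]
width: 0.0002
gripper_force: 0.0
[0.31348647 0.28728377 0.08322833] [204.95469416 250.36168591] [288.15581642 301.38551244]
t (0.4207, 0.285, 0.058) [209.1 218.8]
t (0.3195, 0.2902, 0.035) [207.6 249.2]
s (0.4207, 0.285, 0.058) [261.  282.5]
s (0.3195, 0.2902, 0.035) [286.5 308.1]
```

View pics/p1.png

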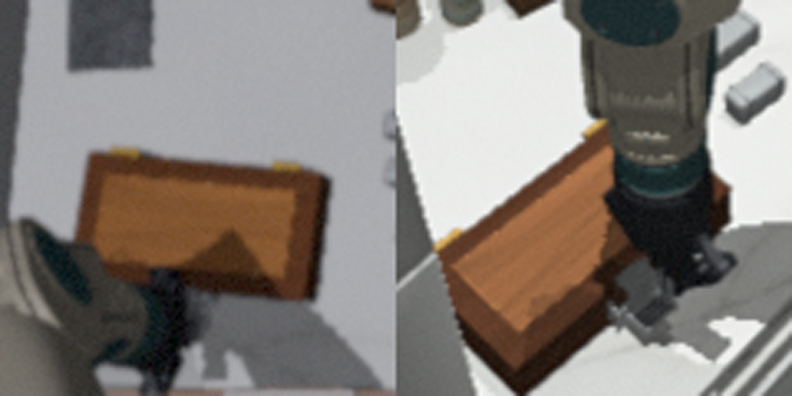

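Seen from both cameras, the fingertips are just over the front of the tab. Pressing.

```bash
python3 -m inch '[[0.004,0.003,0.012,0,0],[0,0,0.01,0,0],[0,0,0.005,0,0],[0,0,0,0,0]]';python3 -m inch '[[0,0,0.004,0,0],[0,0,0.003,0,0],[0,0,0,0,0]]'
```

```text
clock: 4.6
eef_pos: [0.3152, 0.2911, 0.055]
tcp_rot: [0.707, 0.707, -0.0, -0.0]
contact_force: [0.1, -0.8, 0.1]
width: 0.0001
gripper_force: 0.0
clock: 4.97
eef_pos: [0.3153, 0.2912, 0.0481]
tcp_rot: [0.707, 0.707, -0.0, -0.0]
contact_force: [-0.2, 0.2, -0.0]
width: -0.0001
gripper_force: 0.0
```

```bash
python3 -m inch '[[0,0,0.002,0,0],[0,0,0.002,0,0],[0,0,0.001,0,0],[0,0,0,0,0]]'; python3 -m inch '[[0,0,0.001,0,0],[0,0,0.001,0,0],[0,0,0,0,0]]'
```

```text
clock: 5.48
eef_pos: [0.3155, 0.2914, 0.0433]
tcp_rot: [0.707, 0.707, 0.0, -0.0]
contact_force: [0.1, -0.2, 0.9]
width: -0.0004
gripper_force: 0.2
clock: 5.85
eef_pos: [0.3156, 0.2915, 0.0428]
tcp_rot: [0.707, 0.707, 0.0, 0.0]
contact_force: [-5.0, -1.9, 15.5]
width: 0.0001
gripper_force: 4.2
```

Run:
```python
from h import *
t=shot('top');s=shot('side','s1.png')
a=t['frame'][150:270,150:270];b=s['frame'][215:335,205:325]
cv2.imwrite('pics/p2.png',cv2.resize(np.hstack([a,b]),None,fx=3.3,fy=3.3,interpolation=cv2.INTER_CUBIC))
```

```text
(no output)
```

View pics/p2.png

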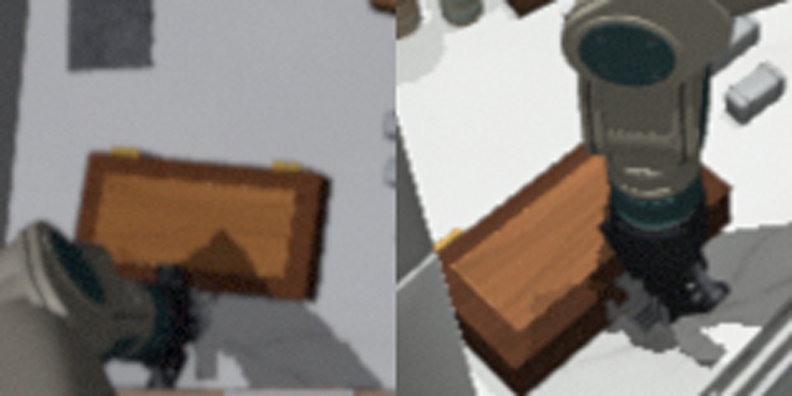

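The picture shows the lid still apparently shut, with the gripper's width along x overhanging the lid front. I'll back off and see whether the lid lifts.

```bash
python3 -m inch '[[0,0,-0.002,0,0],[0,0,0,0,0]]'; python3 -m inch '[[0,0,-0.01,0,0],[0,0,-0.01,0,0],[0,-0.01,-0.01,0,0],[0,-0.01,0,0,0],[0,0,0,0,0]]'
python3 - <<'E'
from h import *
t=shot('top');s=shot('side','s1.png')
a=t['frame'][170:260,150:270];b=s['frame'][230:320,205:325]
cv2.imwrite('pics/p3.png',cv2.resize(np.hstack([a,b]),None,fx=3.3,fy=3.3,interpolation=cv2.INTER_CUBIC))
p=cv2.imread('pics/p2.png')
E
```

```text
clock: 6.2
eef_pos: [0.3157, 0.2914, 0.0434]
tcp_rot: [0.707, 0.707, 0.0, 0.0]
contact_force: [0.8, -0.7, 0.6]
width: -0.0001
gripper_force: 0.0
clock: 6.82
eef_pos: [0.2941, 0.2909, 0.0731]
tcp_rot: [0.707, 0.707, -0.001, -0.0]
contact_force: [-0.3, -0.2, 0.4]
width: 0.0003
gripper_force: 0.0
```

View pics/p3.png

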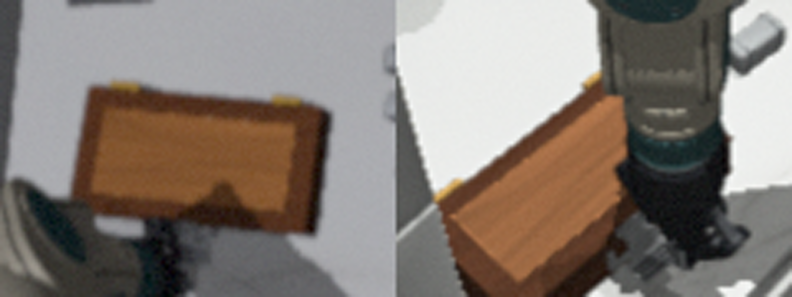

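The lid is still shut. I'll look at the latch closely in the unobstructed first pictures.

Run:
```python
from h import *
t=cv2.imread('pics/top0.png')[225:260,185:233];s=cv2.imread('pics/side0.png')[285:320,258:306]
cv2.imwrite('pics/p4.png',cv2.resize(np.hstack([t,s]),None,fx=8,fy=8,interpolation=cv2.INTER_CUBIC))
T=shot('top');S=shot('side')
f=lambda p,c,o:((proj(c,p)-o+.5)*8-.5).round(0)
for p in((.3195,.2902,.035),(.332,.289,.035),(.307,.291,.035),(.3555,.288,.058)): print(p,f(p,T,[185,225]),f(p,S,[258-48,285]))
```

```text
(0.3195, 0.2902, 0.035) [185. 197.] [616. 188.]
(0.332, 0.289, 0.035) [189. 168.] [592. 165.]
(0.307, 0.291, 0.035) [181. 226.] [641. 210.]
(0.3555, 0.288, 0.058) [179. 108.] [540.  91.]
```

View pics/p4.png

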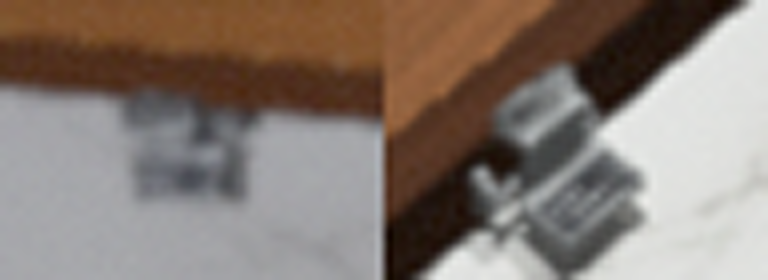

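Run:
```python
from h import *
T=shot('top');S=shot('side')
for n,u,v in(('C',190,168),('front',188,198),('L',135,170),('R',245,170)): print(n,ray(T,185+(u+.5)/8-.5,225+(v+.5)/8-.5,.035)[:2].round(4))
for n,u,v in(('C',585,198),('left',527,207),('frontcorner',567,243),('right',645,188),('rear',602,155)): print(n,ray(S,210+(u+.5)/8-.5,285+(v+.5)/8-.5,.035)[:2].round(4))
# triangulate centre
def d(c,u,v): w=c['R']@np.linalg.solve(c['K'],[u,v,1.]); return w/np.linalg.norm(w)
a=d(T,185+190.5/8-.5,225+168.5/8-.5);b=d(S,210+585.5/8-.5,285+198.5/8-.5)
l=np.linalg.lstsq(np.c_[a,-b],S['t']-T['t'],rcond=None)[0];print(T['t']+a*l[0],S['t']+b*l[1])
```

```text
C [0.3318 0.2887]
front [0.3191 0.2887]
L [0.3307 0.3121]
R [0.3312 0.2652]
C [0.325  0.2999]
left [0.3381 0.3152]
frontcorner [0.3179 0.3166]
right [0.3116 0.2838]
rear [0.332  0.2836]
[0.33284262 0.29371888 0.01883952] [0.33230088 0.29342482 0.0187139 ]
```

The plate centre comes out at about (0.328, 0.294), so I pressed its very front edge. I'll turn the gripper so its narrow side faces the lid, and press further in.

```bash
python3 -m inch '[[0,0,0,-10.5,0],[0,0,0,-10.5,0],[0,0,0,-10.5,0],[0,0,0,-10.5,0],[0,0,0,-10.5,0],[0,0,0,-10.5,0],[0,0,0,-10.5,0],[0,0,0,-10.5,0],[0,0,0,-6,0],[0,0,0,0,0]]'; python3 -m inch '[[-0.01,0.003,0,0,0],[-0.01,0,0.005,0,0],[-0.009,0,0.01,0,0],[0,0,0.008,0,0],[0,0,0,0,0]]'; python3 -m inch '[[0,0,0.002,0,0],[0,0,0.002,0,0],[0,0,0,0,0]]'
```

```text
clock: 8.38
eef_pos: [0.2957, 0.2913, 0.0732]
tcp_rot: [0.001, 1.0, -0.0, -0.0]
contact_force: [0.7, -0.3, 0.4]
width: -0.0001
gripper_force: 0.0
clock: 9.0
eef_pos: [0.3234, 0.2935, 0.0491]
tcp_rot: [0.0, 1.0, -0.001, -0.001]
contact_force: [-0.1, 0.4, 0.2]
width: 0.0001
gripper_force: 0.0
clock: 9.38
eef_pos: [0.3244, 0.2944, 0.0463]
tcp_rot: [-0.0, 1.0, 0.0, 0.0]
contact_force: [-0.1, -0.7, 0.2]
width: 0.0001
gripper_force: 0.0
```

```bash
python3 -m inch '[[0,0,0.001,0,0],[0,0,0.001,0,0],[0,0,0.001,0,0]]'; python3 -m inch '[[0,0,0.001,0,0],[0,0,0.001,0,0]]'; python3 -m inch '[[0,0,0.001,0,0],[0,0,0.001,0,0]]'
```

```text
clock: 9.75
eef_pos: [0.3246, 0.2944, 0.0434]
tcp_rot: [-0.0, 1.0, 0.0, 0.0]
contact_force: [-0.3, -0.7, 2.7]
width: 0.0001
gripper_force: 1.2
clock: 10.0
eef_pos: [0.3244, 0.2944, 0.0418]
tcp_rot: [-0.0, 1.0, 0.0, -0.0]
contact_force: [-4.3, -1.4, 13.9]
width: -0.0004
gripper_force: 6.6
clock: 10.25
eef_pos: [0.3244, 0.2945, 0.0414]
tcp_rot: [-0.0, 1.0, -0.0, -0.0]
contact_force: [-9.7, -4.2, 29.4]
width: 0.0001
gripper_force: 14.5
```

Run:
```python
from h import *
t=shot('top');s=shot('side','s5.png')
a=t['frame'][150:270,150:270];b=s['frame'][215:335,205:325]
cv2.imwrite('pics/p5.png',cv2.resize(np.hstack([a,b]),None,fx=3.3,fy=3.3,interpolation=cv2.INTER_CUBIC))
x=status.state();print(x['contact_force'],x['moment'],x['eef_pos'])
```

```text
[-8.29612939 -3.7882058  24.14016393] [-0.78278991  1.24099006 -0.10456414] [0.32446913 0.29451587 0.04150802]
```

View pics/p5.png

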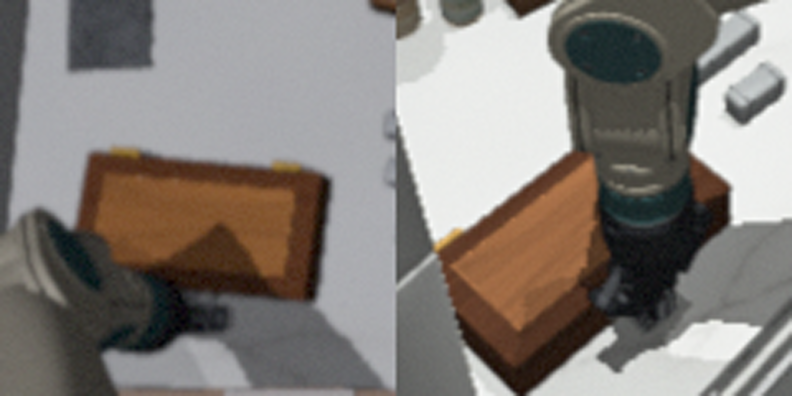

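```bash
python3 - <<'E'
from h import *
a=cv2.imread('pics/side0.png');b=shot('side')['frame']
# vertical profile at left columns of the case, sub-region unaffected by arm/shadow
for (y0,y1,x0,x1) in((285,335,215,240),(275,310,215,255),(240,262,268,285)):
    A=a[y0:y1,x0:x1].mean(2);B=b[y0:y1,x0:x1].mean(2)
    print(cv2.phaseCorrelate(A,B)[0],abs(A-B).mean())
print(status.state()['contact_force'])
E
python3 -m inch '[[0,0,0.002,0,0],[0,0,0.002,0,0],[0,0,0,0,0]]'
```

```text
(0.5424871959652364, -0.04943999577810487) 9.7088
(-0.08746728402639548, -0.09077746089623773) 10.023809523809524
(0.4352257503744337, -9.097224080206729) 79.71212121212122
[-8.02404958 -4.33830644 24.17663498]
clock: 10.78
eef_pos: [0.3245, 0.2947, 0.0408]
tcp_rot: [-0.0, 1.0, -0.0, -0.0]
contact_force: [-18.2, -9.7, 55.6]
width: -0.0005
gripper_force: 33.1
```

Far too stiff at 55 N, so that is not the free part of the tab. Backing off and retrying nearer the front edge.

```bash
python3 -m inch '[[0,0,-0.006,0,0],[0,0,-0.008,0,0],[0.0135,0.0,0,0,0],[0,0,0.005,0,0],[0,0,0,0,0]]';  python3 -m inch '[[0,0,0.003,0,0],[0,0,0,0,0]]'; for i in 1; do python3 -m inch '[[0,0,0.001,0,0],[0,0,0,0,0]]'; python3 -m inch '[[0,0,0.001,0,0],[0,0,0,0,0]]'; python3 -m inch '[[0,0,0.001,0,0],[0,0,0,0,0]]';done | grep -E "pos|contact"
```

```text
clock: 11.4
eef_pos: [0.3103, 0.2939, 0.0434]
tcp_rot: [-0.0, 1.0, -0.001, -0.001]
contact_force: [0.8, 0.0, -0.5]
width: -0.0003
gripper_force: 0.0
clock: 11.65
eef_pos: [0.311, 0.2942, 0.0409]
tcp_rot: [0.0, 1.0, -0.0, -0.0]
contact_force: [-0.6, -0.9, 0.8]
width: 0.0001
gripper_force: 0.0
eef_pos: [0.3111, 0.2943, 0.0403]
contact_force: [0.3, -0.4, 1.0]
eef_pos: [0.3112, 0.2944, 0.0395]
contact_force: [-0.6, -0.5, 1.5]
eef_pos: [0.3112, 0.2944, 0.0384]
contact_force: [0.3, -0.1, 2.1]
```

Soft spring travel now. Continuing.

```bash
for i in 1; do python3 -m inch '[[0,0,0.001,0,0],[0,0,0,0,0]]'; python3 -m inch '[[0,0,0.001,0,0],[0,0,0,0,0]]'; python3 -m inch '[[0,0,0.001,0,0],[0,0,0,0,0]]';done | grep -E "pos|contact"
python3 - <<'E'
from h import *
a=cv2.imread('pics/top0.png');b=shot('top','t6.png')['frame']
print(abs(a[195:240,215:250].astype(int)-b[195:240,215:250]).mean())
E
```

```text
eef_pos: [0.3113, 0.2944, 0.0374]
contact_force: [0.2, 0.5, 2.3]
eef_pos: [0.3113, 0.2944, 0.0364]
contact_force: [0.3, 0.1, 2.0]
eef_pos: [0.3111, 0.2945, 0.0353]
contact_force: [0.1, -0.2, 2.1]
25.14666666666667
```

Run:
```python
from h import *
t=shot('top');s=shot('side','s6.png')
a=t['frame'][150:270,150:270];b=s['frame'][215:335,205:325]
cv2.imwrite('pics/p6.png',cv2.resize(np.hstack([a,b]),None,fx=3.3,fy=3.3,interpolation=cv2.INTER_CUBIC))
```

View pics/p6.png

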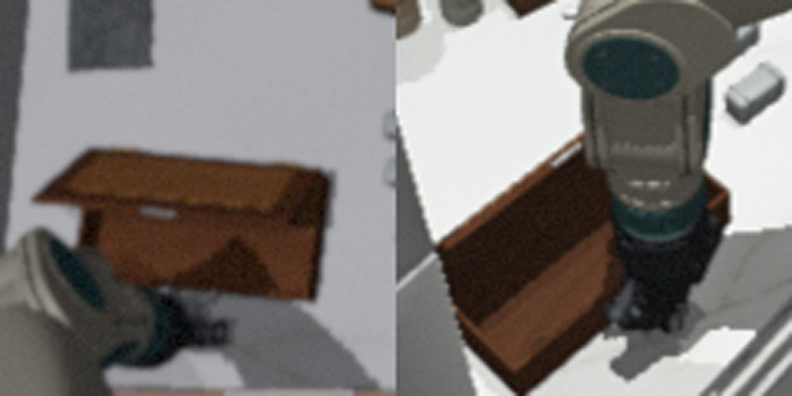

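The top half shows the lid popped, with its free edge at about (160.6,210.6)–(244,218). The side view shows the case interior. Next I raise clear and approach the edge.

```bash
python3 - <<'E'
from h import *
t=shot('top')
l=ray(t,150+35/3.3,150+200/3.3,.168)[:2];r=ray(t,150+310/3.3,150+225/3.3,.168)[:2];print(l,r,(l+r)/2,np.linalg.norm(l-r))
# interior front-rim line/rim corners at z=.05: right-front outer corner, 
print(ray(t,150+313/3.3,150+298/3.3,.05)[:2])
E
python3 -m inch '[[0,0,-0.03,0,0],[0,0,-0.04,0,0],[0,0,-0.03,0,0],[0,0,0,0,0]]'; python3 -m inch '[[-0.03,-0.006,0,0,0],[-0.03,0,0,0,0],[-0.01,0,0,0,0],[-0.005,0,0,0,0],[0,0,0,0,0]]'
```

```text
[0.42959839 0.40291656] [0.40884402 0.14310442] [0.41922121 0.27301049] 0.2606397731685202
[0.34996619 0.16170342]
clock: 13.85
eef_pos: [0.3123, 0.2954, 0.1373]
tcp_rot: [-0.0, 1.0, 0.001, 0.002]
contact_force: [-0.3, -0.3, -0.2]
width: -0.0003
gripper_force: 0.0
clock: 14.48
eef_pos: [0.385, 0.2881, 0.1347]
tcp_rot: [-0.0, 1.0, -0.0, -0.001]
contact_force: [-0.4, 1.2, -0.0]
width: 0.0001
gripper_force: 0.0
```

```bash
for i in 1; do python3 -m inch '[[-0.004,0,0,0,0],[-0.004,0,0,0,0],[-0.004,0,0,0,0],[-0.004,0,0,0,0]]'; python3 -m inch '[[-0.004,0,0,0,0],[-0.004,0,0,0,0],[-0.004,0,0,0,0]]';  python3 -m inch '[[-0.004,0,0,0,0],[-0.004,0,0,0,0],[-0.004,0,0,0,0]]'; python3 -m inch '[[-0.004,0,0,0,0],[-0.004,0,0,0,0],[-0.004,0,0,0,0]]'; done | grep -E "pos|contact"
```

```text
eef_pos: [0.4023, 0.2884, 0.1354]
contact_force: [0.2, -0.2, 0.3]
eef_pos: [0.4122, 0.2881, 0.137]
contact_force: [-13.0, -3.1, 23.0]
eef_pos: [0.426, 0.2884, 0.1381]
contact_force: [-10.2, -3.0, 23.2]
eef_pos: [0.4381, 0.2882, 0.1349]
contact_force: [0.3, -0.3, -0.4]
```

Run:
```python
from h import *
t=shot('top','t7.png');s=shot('side','s7.png')
a=t['frame'][140:260,150:270];b=s['frame'][195:315,205:325]
cv2.imwrite('pics/p7.png',cv2.resize(np.hstack([a,b]),None,fx=3.3,fy=3.3,interpolation=cv2.INTER_CUBIC))
```

```text
(no output)
```

View pics/p7.png

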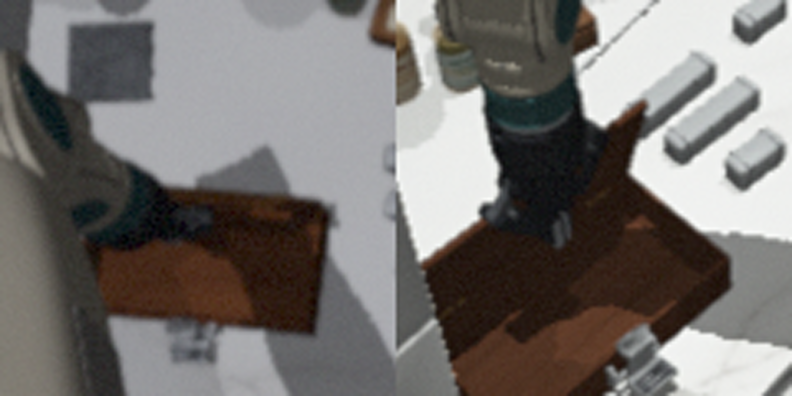

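The lid is nearly upright, with its right edge at about (640,105)–(632,185) in the side crop. The gripper is on the inner side, as intended. Pushing gently on to the stop.

```bash
for i in 1; do python3 -m inch '[[-0.003,0,0,0,0],[-0.003,0,0,0,0],[-0.003,0,0,0,0],[0,0,0,0,0]]'; python3 -m inch '[[-0.003,0,0,0,0],[-0.003,0,0,0,0],[0,0,0,0,0]]';  python3 -m inch '[[-0.003,0,0,0,0],[-0.003,0,0,0,0],[0,0,0,0,0]]';  done | grep -E "pos|contact"
```

```text
eef_pos: [0.4474, 0.2884, 0.1354]
contact_force: [-0.2, -0.5, 0.7]
eef_pos: [0.4534, 0.2884, 0.1354]
contact_force: [-0.2, 1.7, -0.2]
eef_pos: [0.4594, 0.2884, 0.1354]
contact_force: [0.5, 0.3, -0.1]
```

```bash
for i in 1; do python3 -m inch '[[-0.003,0,0,0,0],[-0.003,0,0,0,0],[0,0,0,0,0]]'; python3 -m inch '[[-0.002,0,0,0,0],[-0.001,0,0,0,0],[0,0,0,0,0]]';  python3 -m inch '[[-0.002,0,0,0,0],[-0.001,0,0,0,0],[0,0,0,0,0]]';  done | grep -E "pos|contact"
```

```text
eef_pos: [0.4655, 0.2884, 0.1354]
contact_force: [0.5, -0.2, -0.0]
eef_pos: [0.4673, 0.2883, 0.1352]
contact_force: [-2.9, -0.3, 2.0]
eef_pos: [0.4673, 0.2882, 0.135]
contact_force: [-11.4, 0.7, 8.1]
```

At the stop. Retreating, turning back and opening.

```bash
python3 -m inch '[[0.01,0,0,0,0],[0.02,0,0,0,0],[0.03,0,0,0,0],[0.02,0,-0.03,0,0],[0,0,-0.05,0,0.3],[0,0,-0.05,10,0.6],[0,0,0,10.5,0.6],[0,0,0,10.5,0.6],[0,0,0,10.5,0.6],[0,0,0,10.5,0.6]]'; python3 -m inch '[[0,0,0,10.5,0.6],[0,0,0,10.5,0.6],[0,0,0,10.5,0.6],[0,0,0,6.5,0.6],[-0.04,0,0,0,0.6],[-0.05,0,0,0,0.6],[-0.05,0,0,0,0.6],[-0.05,0,0,0,0.6],[-0.05,0,0,0,0.6],[-0.05,0,0,0,0.6]]'
python3 - <<'E'
from h import *
s=status.state();print(R.from_quat(s['tcp_rot']).as_matrix().round(3)[:,:2])
c=shot('top','t8.png');s=shot('side','s8.png')
for hi in(145,152):print(bars(c,hi=hi))
E
```

```text
clock: 19.82
eef_pos: [0.3903, 0.2882, 0.2652]
tcp_rot: [0.441, 0.898, 0.0, 0.0]
contact_force: [0.1, -0.3, 1.0]
width: 0.0513
gripper_force: 0.0
clock: 21.08
eef_pos: [0.3903, -0.0029, 0.2653]
tcp_rot: [0.707, 0.707, 0.0, 0.001]
contact_force: [1.6, 0.6, 1.0]
width: 0.0513
gripper_force: 0.0
[[-0.001  1.   ]
 [ 1.     0.001]
 [-0.     0.001]]
[(0.5238, -0.0934, 59, 11, 86.8), (0.4531, 0.0079, 348, 257, 2.5)]
[(0.5248, -0.0933, 61, 13, 86.1), (0.4532, 0.007, 348, 259, 2.5)]
```

```bash
python3 -m inch '[[-0.06,0,0,0,0.6],[-0.06,0,0,0,0.6],[-0.06,0,0,0,0.6],[-0.06,0,0,0,0.6],[-0.06,0,0,0,0.6],[-0.06,0,0,0,0.6],[0,0,0,0,0.6]]'
python3 - <<'E'
from h import *
c=shot('top','t9.png');s=shot('side','s9.png')
for hi in(145,150,155):print(bars(c,hi=hi))
E
```

```text
clock: 22.05
eef_pos: [0.3913, -0.3644, 0.2648]
tcp_rot: [0.708, 0.706, -0.0, 0.001]
contact_force: [-0.6, 1.6, -0.5]
width: 0.0513
gripper_force: 0.0
[(0.2995, 0.0003, 84, 35, -89.3), (0.3248, -0.1419, 103, 84, 89.9), (0.4047, -0.0963, 60, 10, -88.4), (0.4706, 0.0379, 109, 25, -84.4), (0.5239, -0.0934, 59, 10, 86.9), (0.5246, 0.0414, 114, 28, -82.5)]
[(0.3008, -0.0021, 95, 38, -89.3), (0.3275, -0.1351, 118, 88, -89.3), (0.4091, -0.0922, 68, 25, 74.7), (0.4191, 0.0481, 59, 32, 83.4), (0.4708, 0.0379, 110, 27, -83.9), (0.5238, -0.0934, 60, 11, 87.1), (0.5324, 0.0426, 115, 33, -89.3)]
[(0.4026, -0.1779, 40, 31, -0.1), (0.3585, -0.0667, 254, 152, -89.3), (0.4189, 0.0493, 61, 33, 85.6), (0.4769, 0.04, 113, 31, -89.3), (0.5254, -0.0935, 62, 15, 87.0), (0.5347, 0.0428, 116, 35, 87.8)]
```

```bash
python3 -m inch '[[0.058,0.02,0,0,0.5],[0.058,0.02,0,0,0.5],[0.058,0.02,0,0,0.5],[0.058,0.02,0,0,0.5],[0.058,0.02,0,0,0.5],[0.058,0.02,0,0,0.5],[0.058,0.025,0,0,0.5],[0,0,0.05,0,0.5],[0,0,0.05,0,0.5],[0,0,0,0,0.5]]'; python3 -m inch '[[0,0,0.04,0,0.5],[0,0,0.03,0,0.5],[0,0,0,0,0.5]]'
```

```text
clock: 23.4
eef_pos: [0.5301, 0.0459, 0.1615]
tcp_rot: [0.706, 0.708, -0.003, -0.004]
contact_force: [-0.5, 0.1, 0.5]
width: 0.0429
gripper_force: 0.0
clock: 23.78
eef_pos: [0.5344, 0.0444, 0.0955]
tcp_rot: [0.707, 0.707, -0.001, -0.001]
contact_force: [0.2, -0.6, 0.5]
width: 0.0424
gripper_force: 0.0
```

```bash
python3 -m inch '[[0,0.001,0.03,0,0.5],[0,0,0.02,0,0.5],[0,0,0.015,0,0.5],[0,0,0.013,0,0.5],[0,0,0,0,0.5]]'; python3 -m inch '[[0,0,0,0,0],[0,0,0,0,0],[0,0,0,0,0],[0,0,0,0,0]]'
```

```text
clock: 24.4
eef_pos: [0.5365, 0.0438, 0.0171]
tcp_rot: [0.707, 0.707, -0.0, -0.0]
contact_force: [0.2, 0.5, -0.2]
width: 0.0431
gripper_force: 0.0
clock: 24.9
eef_pos: [0.5379, 0.0437, 0.0183]
tcp_rot: [0.707, 0.707, 0.001, 0.001]
contact_force: [0.7, 0.7, 5.8]
width: 0.0269
gripper_force: 59.2
```

```bash
python3 -m inch '[[0,0,-0.04,0,0],[0,0,-0.05,0,0],[0,0,-0.05,0,0],[0,0,-0.05,0,0],[-0.05,-0.02,0,0,0],[-0.05,-0.03,0,0,0],[-0.05,-0.037,0,0,0],[-0.05,0,0,0,0],[-0.05,0,0,0,0],[-0.05,0,0,0,0]]'; python3 -m inch '[[-0.05,0,0,0,0],[-0.021,0,0.02,0,0],[0,0,0.02,-4,0],[0,0,0,0,0]]'
```

```text
clock: 26.15
eef_pos: [0.4485, -0.2572, 0.2063]
tcp_rot: [0.707, 0.707, -0.0, -0.001]
contact_force: [0.4, 0.2, -0.9]
width: 0.0268
gripper_force: 58.9
clock: 26.65
eef_pos: [0.4473, -0.3248, 0.1637]
tcp_rot: [0.682, 0.731, 0.0, -0.004]
contact_force: [0.0, 0.9, -2.2]
width: 0.0271
gripper_force: 59.0
```

```bash
python3 -m inch '[[0,0.003,0.03,0,0],[0,0,0.015,0,0],[0,0,0.01,0,0],[0,0,0.007,0,0],[0,0,0.006,0,0],[0,0,0.005,0,0],[0,0,0,0,0],[0,0,0,0,0]]'
```

```text
clock: 27.65
eef_pos: [0.4529, -0.3271, 0.0946]
tcp_rot: [0.682, 0.731, 0.0, 0.0]
contact_force: [0.1, 0.3, -0.5]
width: 0.0269
gripper_force: 59.1
```

```bash
python3 -m inch '[[0,0,0.004,0,0],[0,0,0.003,0,0],[0,0,0,0,0.2],[0,0,0,0,0.5],[0,0,0,0,0.5],[0,0,0,0,0.5],[0,0,-0.02,0,0.5],[0,0,-0.04,0,0.5],[0,0,-0.05,4,0.5],[0,0,-0.05,0,0.5]]'; python3 -m inch '[[0.055,0,0,0,0.5],[0.055,0,0,0,0.5],[0.055,0,0,0,0.5],[0.055,0,0,0,0.5],[0.055,0,0,0,0.5],[0.055,0,0,0,0.5],[0.037,0.027,0,0,0.5],[0,0,0.05,0,0.5],[0,0,0.05,0,0.5],[0,0,0,0,0.5]]'
```

```text
clock: 28.9
eef_pos: [0.4525, -0.3268, 0.2486]
tcp_rot: [0.707, 0.707, -0.0, -0.0]
contact_force: [-0.4, -0.2, 1.1]
width: 0.0427
gripper_force: 0.0
clock: 30.15
eef_pos: [0.4755, 0.0403, 0.1436]
tcp_rot: [0.707, 0.707, -0.003, -0.004]
contact_force: [-0.1, -0.7, 0.4]
width: 0.0428
gripper_force: 0.0
```

Run:
```python
from h import *
c=shot('top','t10.png')
f=c['frame'];P=ray(c,391,219,.1);print(P)
print(proj(c,(.451,-.327,.11)))
s=shot('side','s10.png')
print(proj(s,(.451,-.327,.11)),proj(s,(.48,.0405,.032)))
print(bars(c,hi=150,roi=(255,165,350,232)))
x=status.state();print(x['eef_pos'],x['width'])
```

```text
[ 0.42127259 -0.32501421  0.1       ]
[391.97932639 209.57282983]
[377.55216026 154.39664094] [302.22469643 227.37279007]
[(0.4059, -0.0936, 58, 9, -89.3), (0.5241, -0.0933, 60, 11, 85.9), (0.5032, 0.0158, 239, 126, 0.7), (0.5022, 0.1054, 239, 74, 0.7)]
[0.48009186 0.03987415 0.1481789 ] 0.042862677567928234
```

```bash
python3 -m inch '[[0,0,0.04,0,0.5],[0,0,0.04,0,0.5],[0,0,0.02,0,0.5],[0,0,0,0,0.5]]'; python3 -m inch '[[0,0,0.015,0,0.5],[0,0,0.013,0,0.5],[0,0,0,0,0.5],[0,0,0,0,0],[0,0,0,0,0],[0,0,0,0,0],[0,0,0,0,0]]'
```

```text
clock: 30.75
eef_pos: [0.4808, 0.0397, 0.0483]
tcp_rot: [0.707, 0.707, 0.0, 0.0]
contact_force: [-0.2, -0.5, -0.7]
width: 0.0429
gripper_force: 0.0
clock: 31.62
eef_pos: [0.481, 0.0399, 0.0201]
tcp_rot: [0.707, 0.707, 0.001, 0.001]
contact_force: [2.0, -0.6, 4.1]
width: 0.0274
gripper_force: 58.0
```

```bash
python3 -m inch '[[0,0,-0.04,0,0],[0,0,-0.05,0,0],[0,0,-0.05,0,0],[0,0,-0.04,0,0],[-0.05,-0.02,0,0,0],[-0.05,-0.03,0,0,0],[-0.05,-0.036,0,0,0],[-0.05,0,0,0,0],[-0.05,0,0,0,0],[-0.05,0,0,0,0]]'; python3 -m inch '[[-0.05,0,0,0,0],[-0.021,0,0.02,0,0],[0,0,0.03,-4,0],[0,0,0,0,0],[0,0,0,0,0]]'
```

```text
clock: 32.88
eef_pos: [0.3919, -0.2604, 0.198]
tcp_rot: [0.707, 0.707, -0.0, -0.002]
contact_force: [1.5, 0.4, -1.8]
width: 0.0276
gripper_force: 58.0
clock: 33.5
eef_pos: [0.3934, -0.3303, 0.1493]
tcp_rot: [0.682, 0.731, 0.0, -0.001]
contact_force: [0.8, 1.0, -1.7]
width: 0.0274
gripper_force: 58.0
```

```bash
python3 -m inch '[[0,0,0.03,0,0],[0,0,0.02,0,0],[0,0,0.01,0,0],[0,0,0.007,0,0],[0,0,0.005,0,0],[0,0,0.003,0,0],[0,0,0,0,0],[0,0,0,0,0]]'
```

```text
clock: 34.5
eef_pos: [0.3942, -0.3313, 0.0747]
tcp_rot: [0.682, 0.731, 0.0, 0.0]
contact_force: [1.2, 0.3, -0.2]
width: 0.0273
gripper_force: 58.2
```

Weight is borne by the pan. Release, lift and move aside to look at the scale and the remaining short bars.

```bash
python3 -m inch '[[0,0,0,0,0.2],[0,0,0,0,0.5],[0,0,0,0,0.5],[0,0,0,0,0.5],[0,0,-0.02,0,0.5],[0,0,-0.04,0,0.5],[0,0,-0.05,4,0.5],[0,0,-0.05,0,0.5],[0.05,0.0,0,0,0.5],[0.05,0,0,0,0.5]]';python3 -m inch '[[0.05,0.0,0,0,0.5],[0.05,0,0,0,0.5],[0.05,0,0,0,0.5],[0.05,0,0,0,0.5],[0.05,0,0,0,0.5],[0.05,0,0,0,0.5],[0.05,0,0,0,0.5],[0.05,0,0,0,0.5]]'
python3 - <<'E'
from h import *
t=shot('top','t11.png');s=shot('side','s11.png')
a=t['frame'][165:265,265:435];b=s['frame'][110:210,300:470]
cv2.imwrite('pics/p8.png',cv2.resize(np.vstack([a,b]),None,fx=3,fy=3,interpolation=cv2.INTER_CUBIC))
for z in (.026,.05,.055,.06):print(z,proj(s,(.423+.085,-.322,z+.03)),proj(s,(.423+.095,-.322,.132)))
E
```

```text
clock: 35.75
eef_pos: [0.3942, -0.2308, 0.2355]
tcp_rot: [0.708, 0.707, 0.0, 0.001]
contact_force: [-0.6, 0.7, -0.5]
width: 0.0424
gripper_force: 0.0
clock: 36.75
eef_pos: [0.3936, 0.1706, 0.2345]
tcp_rot: [0.707, 0.707, 0.0, 0.0]
contact_force: [1.0, -0.7, -0.6]
width: 0.0426
gripper_force: 0.0
0.026 [362.45138562 159.81202995] [361.4863509  142.30111761]
0.05 [362.86945383 154.76738066] [361.4863509  142.30111761]
0.055 [362.95763216 153.70337076] [361.4863509  142.30111761]
0.06 [363.0461886 152.6347983] [361.4863509  142.30111761]
```

View pics/p8.png

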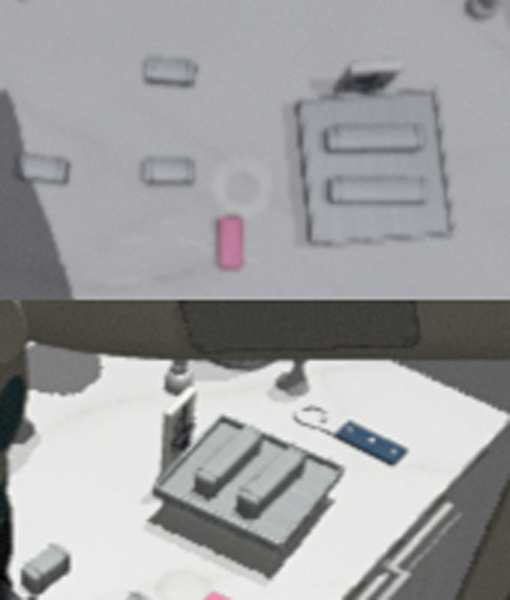

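The top half shows both long bars lying flat and apart on the pan, at about (373,138) and (376,190) in the crop. The three shorts are in place. Next, the nearest short.

```bash
python3 -m inch '[[-0.05,0.014,0,0,0.5],[-0.05,0.014,0,0,0.5],[-0.0215,0,0.05,0,0.5],[0,0,0.05,0,0.5],[0,0,0.04,0,0.5],[0,0,0,0,0.5]]'; python3 -m inch '[[0,0,0.03,0,0.5],[0,0,0.02,0,0.5],[0,0,0.016,0,0.5],[0,0,0.01,0,0.5],[0,0,0,0,0.5]]'; python3 -m inch '[[0,0,0,0,0],[0,0,0,0,0],[0,0,0,0,0],[0,0,0,0,0]]'
```

```text
clock: 37.6
eef_pos: [0.418, 0.0469, 0.0916]
tcp_rot: [0.708, 0.707, -0.003, -0.003]
contact_force: [-0.4, 0.6, 0.7]
width: 0.0427
gripper_force: 0.0
clock: 38.22
eef_pos: [0.4224, 0.0473, 0.0189]
tcp_rot: [0.707, 0.707, 0.0, 0.0]
contact_force: [-0.0, 0.1, 0.7]
width: 0.0426
gripper_force: 0.0
clock: 38.72
eef_pos: [0.4231, 0.0473, 0.0196]
tcp_rot: [0.707, 0.707, 0.001, 0.001]
contact_force: [-1.0, 0.1, 6.5]
width: 0.0271
gripper_force: 58.2
```

```bash
python3 -m inch '[[0,0,-0.05,0,0],[0,0,-0.05,0,0],[0,0,-0.05,0,0],[0.05,-0.01,-0.01,0,0],[0.05,0,0,0,0],[0.05,0,0,0,0],[0.05,0,0,0,0],[0.05,0,0,0,0],[0.05,0,0,0,0],[0.0065,0,0,4,0]]'; python3 -m inch '[[0,0,0.05,0,0],[0,0,0.04,0,0],[0,0,0.02,0,0],[0,0,0,0,0]]'
```

```text
clock: 39.98
eef_pos: [0.4117, 0.357, 0.1784]
tcp_rot: [0.731, 0.683, 0.001, -0.0]
contact_force: [-0.3, -0.2, -0.3]
width: 0.0274
gripper_force: 57.8
clock: 40.48
eef_pos: [0.4099, 0.3528, 0.0664]
tcp_rot: [0.731, 0.682, -0.002, -0.0]
contact_force: [0.1, 0.3, -0.5]
width: 0.0274
gripper_force: 57.9
```

```bash
python3 -m inch '[[0,0,0.02,0,0],[0,0,0.012,0,0],[0,0,0.006,0,0],[0,0,0,0,0]]'; python3 -m inch '[[0,0,0.002,0,0],[0,0,0,0,0.2],[0,0,0,0,0.5],[0,0,0,0,0.5],[0,0,0,0,0.5],[0,0,-0.03,0,0.5],[0,0,-0.05,-4,0.5],[0,0,-0.05,0,0.5],[0,0,-0.05,0,0.5]]'
```

```text
clock: 40.98
eef_pos: [0.4118, 0.3539, 0.0304]
tcp_rot: [0.731, 0.682, -0.0, -0.0]
contact_force: [0.2, -0.1, -0.0]
width: 0.0273
gripper_force: 57.9
clock: 42.1
eef_pos: [0.4116, 0.3538, 0.2099]
tcp_rot: [0.707, 0.707, 0.0, 0.0]
contact_force: [-0.7, 0.6, 0.0]
width: 0.0428
gripper_force: 0.0
```

```bash
python3 - <<'E'
from h import *
c=shot('top','t12.png')
for hi in(145,150,155):print(bars(c,hi=hi,roi=(300,170,340,238)))
E
python3 -m inch '[[-0.055,0,0,0,0.5],[-0.055,0,0,0,0.5],[-0.055,0,0,0,0.5],[-0.055,0,0,0,0.5],[-0.055,0,0,0,0.5],[-0.055,0,0,0,0.5],[-0.055,0.009,0,0,0.5],[-0.055,0,0.04,0,0.5],[-0.0065,0,0.04,0,0.5],[0,0,0.03,0,0.5]]'
```

```text
[(0.406, -0.0949, 55, 7, -89.3), (0.5239, -0.0934, 58, 10, 87.4)]
[(0.4084, -0.0899, 65, 25, 70.7), (0.5238, -0.0934, 60, 12, 87.8)]
[(0.4177, -0.0926, 63, 34, -89.3), (0.525, -0.0936, 62, 14, 85.2)]
clock: 43.4
eef_pos: [0.4201, -0.0891, 0.1]
tcp_rot: [0.708, 0.706, -0.0, -0.0]
contact_force: [0.1, 0.2, -1.3]
width: 0.0427
gripper_force: 0.0
```

```bash
python3 -m inch '[[0,0,0.03,0,0.5],[0,0,0.03,0,0.5],[0,0,0.015,0,0.5],[0,0,0.006,0,0.5],[0,0,0,0,0.5]]'; python3 -m inch '[[0,0,0,0,0],[0,0,0,0,0],[0,0,0,0,0],[0,0,0,0,0]]'
```

```text
clock: 44.02
eef_pos: [0.4208, -0.0881, 0.0205]
tcp_rot: [0.707, 0.707, -0.0, -0.0]
contact_force: [0.3, -0.3, 0.2]
width: 0.0424
gripper_force: 0.0
clock: 44.52
eef_pos: [0.4218, -0.0884, 0.0215]
tcp_rot: [0.707, 0.707, 0.0, 0.001]
contact_force: [0.5, 0.7, 5.4]
width: 0.0267
gripper_force: 60.1
```

```bash
python3 -m inch '[[0,0,-0.05,0,0],[0,0,-0.05,0,0],[0,0,-0.05,0,0],[0.054,-0.013,-0.02,0,0],[0.055,0,0,0,0],[0.055,0,0,0,0],[0.055,0,0,0,0],[0.055,0,0,0,0],[0.055,0,0,0,0],[0.045,0,0,4,0]]'; python3 -m inch '[[0,0,0.05,0,0],[0,0,0.05,0,0],[0,0,0.02,0,0],[0,0,0,0,0]]'
```

```text
clock: 45.78
eef_pos: [0.407, 0.2879, 0.1902]
tcp_rot: [0.732, 0.682, -0.0, -0.0]
contact_force: [-0.6, -0.4, -1.5]
width: 0.0266
gripper_force: 59.7
clock: 46.28
eef_pos: [0.4054, 0.2848, 0.0683]
tcp_rot: [0.731, 0.682, -0.003, -0.001]
contact_force: [-0.8, -0.2, -0.6]
width: 0.0269
gripper_force: 59.6
```

```bash
python3 -m inch '[[0,0,0.02,0,0],[0,0,0.012,0,0],[0,0,0.006,0,0],[0,0,0,0,0]]'; python3 -m inch '[[0,0,0.002,0,0],[0,0,0,0,0.2],[0,0,0,0,0.5],[0,0,0,0,0.5],[0,0,0,0,0.5],[0,0,-0.03,0,0.5],[0,0,-0.05,-4,0.5],[0,0,-0.05,0,0.5],[0,0,-0.05,0,0.5]]'
python3 - <<'E'
from h import *
c=shot('top','t13.png')
for hi in(145,155):print(bars(c,hi=hi,roi=(300,170,340,238)))
E
```

```text
clock: 46.78
eef_pos: [0.4078, 0.2859, 0.0327]
tcp_rot: [0.731, 0.682, -0.0, -0.0]
contact_force: [0.6, 0.5, -0.8]
width: 0.0266
gripper_force: 59.6
clock: 47.9
eef_pos: [0.4076, 0.2858, 0.2122]
tcp_rot: [0.707, 0.707, 0.0, 0.0]
contact_force: [0.8, 0.5, 1.2]
width: 0.0427
gripper_force: 0.0
[(0.5237, -0.0938, 59, 11, 86.8)]
[(0.5354, -0.0947, 66, 36, 87.1)]
```

```bash
python3 -m inch '[[-0.055,0,0,0,0.5],[-0.055,0,0,0,0.5],[-0.055,0.01,0,0,0.5],[-0.055,0.02,0,0,0.5],[-0.055,0.03,0,0,0.5],[-0.055,0.04,0,0,0.5],[-0.05,0.03,0,0,0.5],[0,0,0.04,0,0.5],[0,0,0.04,0,0.5],[0,0,0.03,0,0.5]]'; python3 -m inch '[[0,0,0.03,0,0.5],[0,0,0.03,0,0.5],[0,0,0,0,0.5]]'
```

```text
clock: 49.2
eef_pos: [0.5336, -0.0896, 0.0985]
tcp_rot: [0.707, 0.707, -0.0, -0.001]
contact_force: [-0.3, -0.1, -0.2]
width: 0.0428
gripper_force: 0.0
clock: 49.58
eef_pos: [0.532, -0.0888, 0.0382]
tcp_rot: [0.707, 0.707, -0.001, -0.003]
contact_force: [-0.2, -0.7, -0.7]
width: 0.0428
gripper_force: 0.1
```

```bash
python3 -m inch '[[-0.004,0.004,-0.003,0,0.5],[0,0,0,0,0.5],[0,0,0.012,0,0.5],[0,0,0.01,0,0.5],[0,0,0,0,0.5]]'; python3 -m inch '[[0,0,0,0,0],[0,0,0,0,0],[0,0,0,0,0],[0,0,0,0,0]]'
```

```text
clock: 50.2
eef_pos: [0.5369, -0.093, 0.0201]
tcp_rot: [0.707, 0.707, -0.001, -0.001]
contact_force: [-0.1, 0.5, 0.7]
width: 0.0425
gripper_force: 0.0
clock: 50.7
eef_pos: [0.5384, -0.0935, 0.0215]
tcp_rot: [0.707, 0.707, -0.0, -0.0]
contact_force: [0.6, -0.3, -0.2]
width: 0.0269
gripper_force: 58.2
```

```bash
python3 -m inch '[[0,0,-0.05,0,0],[0,0,-0.05,0,0],[0,0,-0.05,0,0],[0.05,-0.035,-0.02,0,0],[0.05,-0.04,0,0,0],[0.05,-0.03,0,0,0],[0.05,-0.03,0,0,0],[0.05,0,0,0,0],[0.05,0,0,0,0],[0.004,0,0,4,0]]'; python3 -m inch '[[0,0,0.05,0,0],[0,0,0.05,0,0],[0,0,0.02,0,0],[0,0,0,0,0]]'
```

```text
clock: 51.95
eef_pos: [0.405, 0.2107, 0.1912]
tcp_rot: [0.73, 0.683, 0.001, -0.0]
contact_force: [-0.7, -0.9, -1.1]
width: 0.0271
gripper_force: 58.6
clock: 52.45
eef_pos: [0.4032, 0.2073, 0.0693]
tcp_rot: [0.731, 0.682, -0.002, -0.001]
contact_force: [-0.2, -1.0, -0.8]
width: 0.0274
gripper_force: 58.7
```

```bash
python3 -m inch '[[0.002,0,0.02,0,0],[0,0,0.012,0,0],[0,0,0.008,0,0],[0,0,0,0,0],[0,0,0,0,0.2],[0,0,0,0,0.5],[0,0,0,0,0.5],[0,0,0,0,0.5],[0,0,-0.03,0,0.5],[0,0,-0.05,0,0.5]]'; python3 -m inch '[[0,0,-0.05,0,0.3],[0,0,-0.05,0,0],[0,0,-0.05,0,0],[0,0,0,0,0]]'
python3 - <<'E'
from h import *
t=shot('top','t14.png');s=shot('side','s14.png')
a=t['frame'][150:260,150:270];b=s['frame'][205:315,205:325]
cv2.imwrite('pics/p9.png',cv2.resize(np.hstack([a,b]),None,fx=3.3,fy=3.3,interpolation=cv2.INTER_CUBIC))
E
```

```text
clock: 53.7
eef_pos: [0.4036, 0.2092, 0.1103]
tcp_rot: [0.731, 0.682, -0.002, -0.001]
contact_force: [1.0, 0.8, 0.4]
width: 0.0427
gripper_force: 0.0
clock: 54.2
eef_pos: [0.4086, 0.2111, 0.266]
tcp_rot: [0.731, 0.682, 0.005, 0.002]
contact_force: [0.4, -0.2, -0.3]
width: 0.0001
gripper_force: 0.0
```

View pics/p9.png

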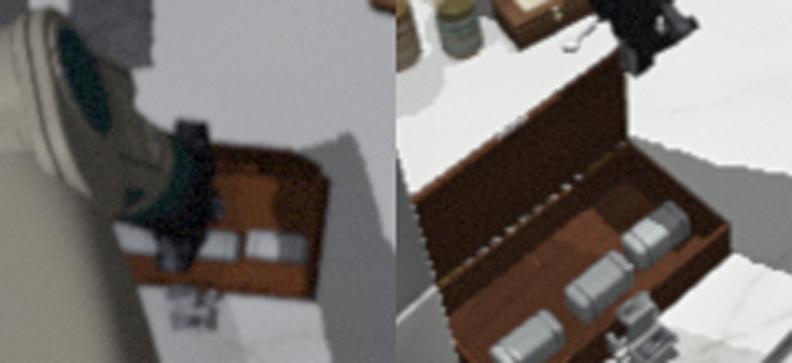

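The three short bars lie flat in the case, at about (525,338), (600,287) and (655,233) in the side half. The lid stands fully open, its top edge running (410,200)–(625,55). Going over and behind the lid to close it.

```bash
python3 -m inch '[[0.04,0.03,0,0,0],[0.03,0.03,0,0,0],[0,0.04,0,0,0],[0,0.03,0,0,0],[0,0,0,-10.5,0],[0,0,0,-10.5,0],[0,0,0,-10.5,0],[0,0,0,-10.5,0],[0,0,0,-10.5,0],[0,0,0,-10.5,0]]'; python3 -m inch '[[0,0,0,-10.5,0],[0,0,0,-10.5,0],[0,0,0,-10,0],[0,0,0,0,0]]'
```

```text
clock: 55.55
eef_pos: [0.5387, 0.2701, 0.2582]
tcp_rot: [0.264, 0.964, -0.001, -0.002]
contact_force: [1.0, -1.3, -0.5]
width: -0.0004
gripper_force: 0.0
clock: 56.05
eef_pos: [0.5389, 0.2702, 0.2586]
tcp_rot: [0.001, 1.0, -0.001, -0.002]
contact_force: [-0.8, -1.1, -0.1]
width: -0.0
gripper_force: 0.0
```

```bash
python3 -m inch '[[0,0.01,0.03,0,0],[0,0,0.03,0,0],[0,0,0.024,0,0],[0.015,0,0,0,0],[0.01,0,0,0,0],[0,0,0,0,0]]'; for i in 1; do python3 -m inch '[[0.005,0,0,0,0],[0.005,0,0,0,0],[0.005,0,0,0,0],[0.005,0,0,0,0]]'; python3 -m inch '[[0.005,0,0,0,0],[0.005,0,0,0,0],[0.005,0,0,0,0],[0.005,0,0,0,0]]'; done | grep -E "pos|contact"
```

```text
clock: 56.8
eef_pos: [0.5146, 0.281, 0.1784]
tcp_rot: [-0.0, 1.0, 0.0, 0.001]
contact_force: [0.1, -0.9, 0.2]
width: -0.0
gripper_force: 0.0
eef_pos: [0.4949, 0.2808, 0.1771]
contact_force: [-0.1, 0.4, 0.1]
eef_pos: [0.4747, 0.2807, 0.177]
contact_force: [0.4, 1.1, -0.7]
```

```bash
for i in 1; do python3 -m inch '[[0.005,0,0.001,0,0],[0.005,0,0.001,0,0],[0.005,0,0.002,0,0],[0.005,0,0.002,0,0],[0.006,0,0.003,0,0],[0.006,0,0.003,0,0]]'; python3 -m inch '[[0.005,0,0.003,0,0],[0.005,0,0.003,0,0],[0.005,0,0.004,0,0],[0.005,0,0.004,0,0]]'; python3 -m inch '[[0.005,0,0.004,0,0],[0.004,0,0.004,0,0],[0.004,0,0.005,0,0],[0.003,0,0.005,0,0]]';done | grep -E "pos|contact"
```

```text
eef_pos: [0.4426, 0.2807, 0.1648]
contact_force: [-0.0, 0.5, 0.3]
eef_pos: [0.4228, 0.2807, 0.1508]
contact_force: [0.4, 0.3, 0.7]
eef_pos: [0.4067, 0.2807, 0.1327]
contact_force: [-0.1, 0.2, -0.6]
```

Run:
```python
from h import *
s=shot('side','s15.png')['frame'];p=cv2.imread('pics/s14.png')
for u,v in((236,250),(225,262),(250,245),(240,265),(245,270),(230,275),(225,285),(235,290)): print((u,v),p[v,u],s[v,u])
t=shot('top','t15.png');f=t['frame']
h=cv2.cvtColor(f[150:265,150:270],cv2.COLOR_BGR2HSV);m=((h[...,1]>90)&((h[...,0]<16)|(h[...,0]>170)))
for u in(62,80,90,95): 
    r=np.where(m[:,u])[0]; print(150+u,r.min()+150,r.max()+150)
```

```text
(236, 250) [17 23 36] [231 234 232]
(225, 262) [19 26 37] [233 235 234]
(250, 245) [18 27 38] [17 17 11]
(240, 265) [17 21 36] [212 215 213]
(245, 270) [51 59 72] [25 34 52]
(230, 275) [17 23 36] [234 237 234]
(225, 285) [39 55 76] [35 51 78]
(235, 290) [31 47 71] [ 46  71 107]
212 200 237
230 201 238
240 201 239
245 203 234
```

The lid has followed the tool down. Continuing along the arc.

```bash
for i in 1; do python3 -m inch '[[0.003,0,0.005,0,0],[0.003,0,0.005,0,0],[0.003,0,0.005,0,0],[0.003,0,0.005,0,0]]'; python3 -m inch '[[0.003,0,0.005,0,0],[0.003,0,0.005,0,0],[0.003,0,0.006,0,0],[0.002,0,0.006,0,0]]'; python3 -m inch '[[0.003,0,0.006,0,0],[0.002,0,0.005,0,0],[0.001,0,0.004,0,0],[0.001,0,0.003,0,0],[0,0,0,0,0]]';done | grep -E "pos|contact"
```

```text
eef_pos: [0.3951, 0.2808, 0.1127]
contact_force: [1.4, -0.0, 0.1]
eef_pos: [0.3839, 0.2807, 0.0906]
contact_force: [1.4, 0.4, 0.7]
eef_pos: [0.3772, 0.2808, 0.073]
contact_force: [1.7, 0.1, 1.5]
```

```bash
for i in 1; do python3 -m inch '[[0.003,0,0.002,0,0],[0.002,0,0.002,0,0],[0,0,0,0,0]]'; python3 -m inch '[[0,0,0.001,0,0],[0,0,0.001,0,0],[0,0,0,0,0]]'; python3 -m inch '[[0,0,0.001,0,0],[0,0,0,0,0]]'; python3 -m inch '[[0,0,0.001,0,0],[0,0,0,0,0]]';done | grep -E "pos|contact"
```

```text
eef_pos: [0.3717, 0.2806, 0.069]
contact_force: [0.3, -0.4, 2.4]
eef_pos: [0.3717, 0.2806, 0.0688]
contact_force: [-4.0, -2.5, 18.6]
eef_pos: [0.3718, 0.2807, 0.0687]
contact_force: [-6.6, -4.8, 25.1]
eef_pos: [0.3717, 0.2807, 0.0685]
contact_force: [-8.3, -6.0, 32.8]
```

Seated firmly. Lift off slowly and check.

```bash
python3 -m inch '[[0,0,-0.005,0,0],[0,0,-0.01,0,0],[0,0,-0.03,0,0],[0,0,-0.05,0,0],[0,0,-0.05,0,0],[0,0,-0.05,0,0],[0.0,-0.05,0,0,0],[0,-0.05,0,0,0],[0,-0.05,0,0,0],[0,-0.05,0,0,0]]'; python3 -m inch '[[0,-0.05,0,0,0],[0,-0.05,0,0,0],[0,0,0,0,0],[0,0,0,0,0]]'
python3 - <<'E'
from h import *
t=shot('top','t16.png');s=shot('side','s16.png')['frame']
a=t['frame'][120:260,160:290];b=s[190:330,205:335];c=s[125:205,340:440]
r=lambda x,w,h:cv2.resize(x,(w,h),interpolation=cv2.INTER_CUBIC)
L=np.vstack([r(a,300,280),r(b,300,280)]);cv2.imwrite('pics/p10.png',np.hstack([L,r(c,490,560)[:, :490]]))
A=cv2.imread('pics/side0.png');print(abs(A[225:330,210:265].astype(int)-s[225:330,210:265]).mean())
T=cv2.imread('pics/top0.png');print(abs(T[190:240,170:250].astype(int)-t['frame'][190:240,170:250]).mean())
E
```

```text
clock: 63.78
eef_pos: [0.3713, 0.0794, 0.2597]
tcp_rot: [-0.0, 1.0, 0.0, -0.0]
contact_force: [0.8, -0.5, 0.2]
width: -0.0004
gripper_force: 0.0
clock: 64.28
eef_pos: [0.3716, -0.0191, 0.2596]
tcp_rot: [0.0, 1.0, 0.0, -0.001]
contact_force: [-0.6, 0.4, -0.0]
width: -0.0002
gripper_force: 0.0
7.576219336219336
6.578083333333334
```

View pics/p10.png

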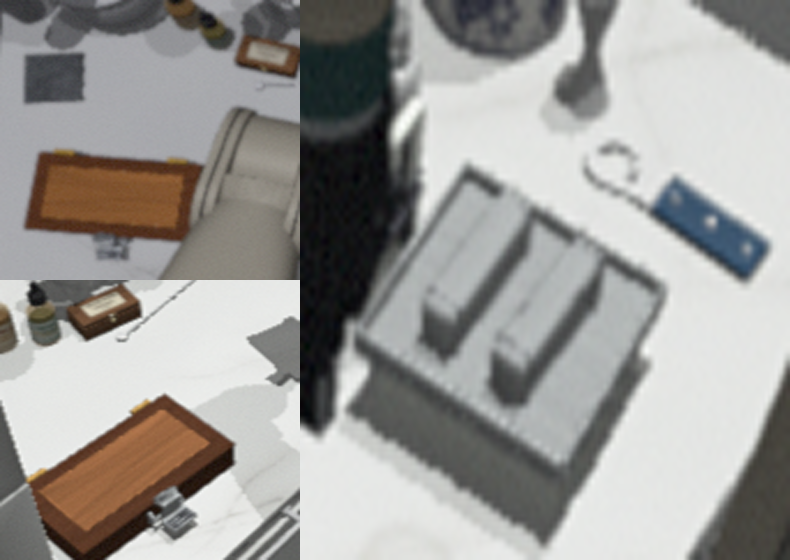

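The lid is shut under the hook, with both hinge pads and the latch visible in the lower-left panel. Both long bars rest on the sunken pan in the right panel, and the other things are undisturbed. Handing in.

```bash
python3 -c "
from cell import hand_in
print(hand_in())"
```

```text
the job is handed in; nothing more can be done
None
```

Handed in at about 64 s: the two long bars are on the pan (nominally the 32 mm target; the pointer was too fine to read on the post), the three short bars are in the case, and the lid was opened to its stop and then pressed shut, staying down when I lifted off; my first presses on the tab were misplaced and one reached about 56 N at the fingertips before I moved forward.

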